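Release a spice jar from the ratchet jar vise

TASK

The spice jar is clamped in the jar vise. Flip the red thumb lever on the ratchet over to the green-dot (loosen) side, work the ratchet handle by its black post until the blue jaw is backed off fully, then lift the jar out and set it down upright in the middle of the saucer and let go. Do not drop the jar, do not drag it out before the jaw has opened, and leave the other things alone.

Things in the scene. Friction and masses are not known exactly. Their poses are not given: they have to be found in the camera images.
- vise_axis (a point): Point on the vertical axis of the vise's ratchet, 65 mm above the bench (the top of the ratchet head is at 68 mm, a brass hex on it reaches 79 mm). The vise is fixed: steel base plate 110 x 265 x 10 mm. The axes of this point are the vise's: +y runs from the ratchet to the jaws (the jar stands 135 mm along +y), the ratchet handle points along -x when its joint is 0. z is up.
- jar_seat (a point): Point on the base plate under the clamped jar's axis, 10 mm above the bench. Jaws stand up to 58 mm above the bench: a grey fixed V-jaw on the vise's +y side of the jar, the blue moving jaw on its -y side.
- handle (a joint): Ratchet handle angle (rad), counter-clockwise from above positive, stops at -0.75 and 0.75, 0 = along the vise's -x. Lever on green: counter-clockwise swings turn the bolt loose (0.8 N m, 6 N at the post; up to 0.4 rad of each is lost before the pawl catches), clockwise ones click back (0.5 N m). Lever on red: counter-clockwise only clicks, clockwise never turns the tight bolt.
- post (a point): The handle's upright black round grip post, 25 mm diameter, turning freely on its own axis, 145 mm from the ratchet axis; this point is on its axis 90 mm above the bench; the post spans 63 to 111 mm height. The steel handle bar beneath (20 mm wide) is topped at 62 mm.
- lever (a joint): Red thumb lever angle relative to the handle (rad), counter-clockwise positive seen from above: -0.5 stop = tighten side (red dot), +0.5 stop = loosen side (green dot). It stays where it is left, settling back by up to 0.1 rad as the ratchet works; it must be past 0.3 to catch well; about 2 N at its tip. Its pivot is on the handle bar's centre line, 60 mm from the ratchet axis towards the post; at 0 it points to the post.
- lever_tip (a point): Point in the red lever's upright fin, 30 mm out from the lever's pivot, 85 mm above the bench. The fin is 9 mm thick, 38 mm long (1 mm behind the pivot to 37 mm out), 72 to 98 mm above the bench; the head and dial plate below it are at 68 mm.
- jaw (a joint): Opening of the blue jaw (m): 0 = clamped on the jar, 0.021 = fully backed off at its stop. Moves 13 mm per radian that the bolt is turned loose; it cannot be pushed by hand.
- spice_jar: Glass spice jar with a dark cap, 41 mm diameter, 105 mm tall, about 0.11 kg, origin at the centre of its underside, z up. It stands on the vise's base plate, so its top is 115 mm above the bench.
- saucer_plate: Cream-white saucer, 150 mm diameter, 17 mm high at the rim, loose on the bench; origin at the centre of its underside. A jar set in its middle stands 10 mm above that.
- cup: White mug, 83 x 117 x 94 mm, bystander; origin at its underside.
- yoghurt: Yoghurt pot, 72 mm wide and high, bystander; origin at its underside.
- tape: Roll of brown tape, 92 mm across, 48 mm high, bystander; origin at its underside.
Not all that is in view belongs to the job. Leave any orange or yellow look-alike of the spice_jar alone.

How it is judged:
On the way, in this order (a step that is already met when the one before it is completed fails the run):
1. the red lever is over on the loosen side, the jaw still shut (value of joint lever above 0.3 rad and value of joint jaw below 0.004 m), for 0.2 s.
2. the blue jaw is backed off fully, the jar still on its seat (value of joint jaw above 0.018 m and distance between spice_jar and jar_seat below 0.03 m), for 0.2 s.
At the end, for the whole second after the job is handed in: The jar stands upright (within 0.2 rad) and at rest on the floor of the saucer, its axis within 25 mm of the saucer's centre, the saucer flat on the bench; the jaw is open at least 18 of its 21 mm and the lever is still on the loosen side (above 0.15 rad) (horizontal distance between spice_jar and saucer_plate below 0.025 m and z of spice_jar in the frame of saucer_plate between 0.005 and 0.018 m and angle between spice_jar's own z axis and vertical below 0.2 rad and angle between saucer_plate's own z axis and vertical below 0.1 rad and linear speed of spice_jar below 0.02 m/s and height (world z) of saucer_plate below 0.01 m and value of joint jaw above 0.018 m and value of joint lever above 0.15 rad); the robot touches nothing.
It fails at once if the jar is pulled about (more than 15 mm) before the jaw has opened (distance of spice_jar from where it was at the start of the episode above 0.015 m and value of joint jaw below 0.012 m).
It fails at once if the jar is let go more than 30 mm above the saucer (horizontal distance between spice_jar and saucer_plate below 0.08 m and z of spice_jar in the frame of saucer_plate above 0.04 m and contact force between the fingers and spice_jar below 0.1 N).
It fails at once if the jar is tipped over (angle between spice_jar's own z axis and vertical above 0.7 rad).
It fails at once if the mug, the yoghurt pot or the tape roll is moved more than 30 mm (distance of any of cup, yoghurt, tape from where it was at the start of the episode above 0.03 m).
It also fails if it takes over 69 s, if anything falls off the work surface, if the arm or the gripper's body presses on something with over 40 N, if the wrist force passes 120 N, or if a joint passes its speed limit or range.

ROBOT

A 6-joint arm with a two-finger parallel gripper is mounted at the origin on a cart in front of the work surface, level with it; the furniture and walls round the work are solid. World frame = base frame: x ahead of the robot, y to its left, z up, the work surface at z = 0. Lengths are in m, angles in rad, forces in N, time in s.
With the tool pointing down it reaches from about 0.35 to 0.85 m from the base axis. Payload 8.1 kg.
Tool frame: the origin (TCP) lies at the centre of the arm's flange, where the gripper is bolted on; the fingertips stand 186 mm ahead of it and the grasp point (between the pads) lies 167 mm ahead of it (robot.grasp_offset is the distance from the TCP to the grasp point, in m); z points along the fingers, y is the line along which they close (so a half turn about z gives the same grasp; the last joint's range is limited). The gripper opens to 93 mm and grips with 3 to 60 N. Pads are 15 mm wide; open, the fingers measure 128 mm over their backs; the gripper's body (75 mm by 188 mm) begins 65 mm behind the grasp point.
Start: joints at [-0.085, 0.13, 1.488, -0, 1.523, -0.085], TCP at [0.6, 0, 0.405] pointing down, gripper open.
Joint ranges: [-2.96, 2.96], [-0.89, 2.26], [0.02, 2.5], [-1.34, 4.48], [0, 2.73], [-2.66, 2.66]. Speed limits (rad/s): [2.39, 2.39, 2.79, 3.14, 3.14, 3.14].

INTERFACE

Orientations are given as a rotation vector (axis times angle).
In Python, from plant import robot gives the robot as it stands.
- The arm moves only by the tool drive_tool, never from a script. Its argument "moves" is one flat list of numbers, 7 for each row, row after row: the finger opening in mm, from 0 to 93, then the shift along the tool's x, y, z in mm, then the turn, a rotation vector about the tool's x, y, z in degrees. A call has 1 to 8 rows; each row shifts and turns the commanded pose from where the row before left it, along the tool's axes as they then stand; what a row does not reach is not made up. A row lasts 1/10 s, in which the tool goes at most 50 mm and 8.59 degrees, less where a joint would pass 70% of its speed; a pose out of reach is approached as far as the arm can. A call is refused whole if a number of a shift passes 50 or a number of a turn 8.59, either way. A call with a gripper value outside its range is refused whole. The fingers move at their own pace and stop on an object; "grip_force" is the grip in N (left out, the last holds). Time passes only in rows, so rows that do not move let the fingers close. It gives the time, the measured TCP pose, the force, the opening and the grip force at its end, in the units of the state.
- robot.read_state(): the state, without advancing time (a new reading comes with each control period).
- robot.read_camera(name): name is "scene" or "side" or "wrist"; returns a dict with "color" (400x640x3 uint8, red, green, blue), "depth" (400x640 float32, m along the optical axis (not along the pixel's ray), 0 where there is no reading), "mtx" (3x3 intrinsics, pixels), "R" (3x3) and "t" (3): a world point X has camera coordinates R X + t. Camera axes: x right, y down, z forward; pixel columns grow to the right and rows downward; lengths in m; the calibration is good to about 2 mm. A picture is of the moment at which its call begins.
- robot.close_job(): hands the job in; it is judged then, once.
The state is a dict: "t": time; "q": joint angles; "dq": joint speeds; "joint_torque": joint torques, N m; "tool_pos": TCP position; "orientation": TCP orientation; "force": force on the tool from outside, world axes, zero at the start; "wrist_torque": the same for the moment, N m; "opening": finger opening in m; "gripper_force": force on a finger pad.
Only numpy, scipy, OpenCV 4.12 (cv2) and the standard library are available. Lean on these libraries where they do the work, as an engineer would, in place of code of your own. Each camera call takes 0.05 s, during which the arm holds its last target. There are 200 camera calls.

## Working session

There is one attempt and no reset: what is moved stays moved. The work goes in short steps, Python scripts to look and compute and a tool call to move; the robot and the scene stay as the last step left them, time stands still between calls to the robot, and variables do not carry over. Pictures are saved under pics/ and viewed, at most 10 in all, crops included, and the job is handed in when it is done.

Besides the shell and the picture viewer there is one more tool, called after "Emit:" in YAML: its name, and indented under it one key for each argument. drive_tool: Moves the arm, as the interface text tells. Its arguments: {"type":"object","properties":{"moves":{"type":"array","items":{"type":"number"}},"grip_force":{"type":"number"}},"required":["moves"]}

```bash
mkdir -p pics; ls
cat > h.py <<'E'
import numpy as np,cv2
from plant import robot
def cam(n):
    c=robot.read_camera(n); np.savez('/tmp/'+n,**c); return c
def ld(n): return dict(np.load('/tmp/'+n+'.npz'))
def ray(c,u,v,z):
    R,t=c['R'],c['t'];o=-R.T@t;d=R.T@np.linalg.solve(c['mtx'],[u,v,1.]);return o+d*(z-o[2])/d[2]
def pts(c):
    d=c['depth'];h,w=d.shape;u,v=np.meshgrid(np.arange(w),np.arange(h))
    p=np.stack([u,v,np.ones_like(u)],-1)@np.linalg.inv(c['mtx']).T*d[...,None]
    return (p-c['t'])@c['R']
E
python3 - <<'E'
from h import *
a=cam('scene');b=cam('side')
im=np.vstack([a['color'],b['color']])[...,::-1]
cv2.imwrite('pics/a.png',a['color'][...,::-1]);cv2.imwrite('pics/b.png',b['color'][...,::-1])
for c in(a,b):print(-c['R'].T@c['t'],c['R'][2])
E
```

```text
pics
[-0.04261143 -0.68595784  0.80990541] [ 0.52827805  0.58939416 -0.61117659]
[0.45383877 1.16379402 0.58843266] [ 0.07662771 -0.91826892 -0.38847185]
```

View pics/a.png

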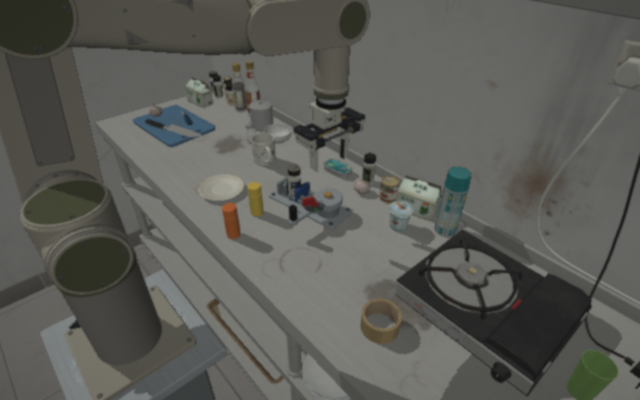

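View pics/b.png

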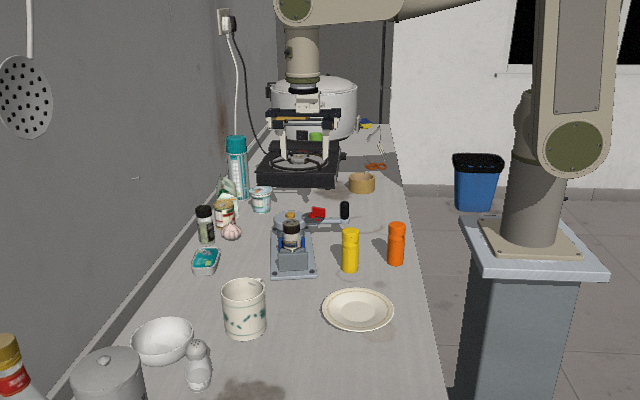

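Scene view: the clamped jar is at (294,182), with the red lever at (309,202), black post (293,213) and ratchet hex about (328,196). The saucer is at (221,189).
Possible mix-ups for the jar: orange (231,222), yellow (256,200), and a dark-capped jar against the wall (369,167). I choose the one in the vise at (294,182), which is (291,235) in the side view.

Run:
```python
from h import *
for n in('scene','side'):
    c=ld(n);P=pts(c);I=c['color'].astype(int);hsv=cv2.cvtColor(c['color'],cv2.COLOR_RGB2HSV)
    box=dict(scene=(150,240,265,360),side=(195,290,250,360))[n]
    m=np.zeros(I.shape[:2],bool);m[box[0]:box[2],box[1]:box[3]]=1
    def rep(k,q):
        q=q&m&(c['depth']>0)
        if q.sum():
            v,u=np.where(q);X=P[q];print(n,k,q.sum(),'px',u.mean().round(1),v.mean().round(1),'med',np.median(X,0).round(3),'lo',np.percentile(X,5,0).round(3),'hi',np.percentile(X,95,0).round(3))
    H,S,V=hsv[...,0],hsv[...,1],hsv[...,2]
    Z=P[...,2]
    rep('red',((H<6)|(H>174))&(S>150)&(V>60)&(P[...,0]>.5))
    rep('blue',(abs(H-113)<10)&(S>120))
    rep('brass',(abs(H-20)<9)&(S>100)&(Z<.1)&(Z>.06))
    rep('black',(V<45)&(Z>.055)&(Z<.13))
    rep('top',(V<70)&(Z>.108)&(Z<.122))
    rep('all>100',(Z>.108)&(Z<.125))
    # saucer
c=ld('side');P=pts(c);m=np.zeros(c['depth'].shape,bool);m[285:340,315:400]=1
q=m&(P[...,2]>.012)&(P[...,2]<.025);X=P[q];(x,y),r=cv2.minEnclosingCircle(X[:,:2].astype(np.float32));print('saucer',x,y,r,q.sum())
c=ld('scene');P=pts(c);m=np.zeros(c['depth'].shape,bool);m[170:208,190:250]=1
q=m&(P[...,2]>.012)&(P[...,2]<.025);X=P[q];(x,y),r=cv2.minEnclosingCircle(X[:,:2].astype(np.float32));print('saucer',x,y,r,q.sum())
a=ld('scene')['color'][150:240,240:360];b=ld('side')['color'][190:290,250:370]
o=np.hstack([cv2.resize(a,(400,300),interpolation=2),cv2.resize(b,(360,300),interpolation=2)])
cv2.imwrite('pics/c.png',o[...,::-1])
```

```text
scene red 85 px 309.4 201.7 med [0.563 0.04  0.084] lo [0.546 0.031 0.074] hi [0.579 0.047 0.098]
scene brass 153 px 262.7 194.9 med [0.464 0.174 0.08 ] lo [0.452 0.036 0.063] hi [0.633 0.19  0.098]
scene black 148 px 294.3 199.8 med [0.494 0.026 0.098] lo [0.482 0.019 0.06 ] hi [0.616 0.167 0.111]
scene top 52 px 292.7 188.8 med [0.546 0.095 0.111] lo [0.483 0.022 0.108] hi [0.618 0.176 0.115]
scene all>100 141 px 290.3 178.4 med [0.602 0.17  0.114] lo [0.478 0.024 0.109] hi [0.626 0.192 0.119]
side red 148 px 317.1 212.8 med [0.565 0.049 0.084] lo [0.546 0.04  0.07 ] hi [0.583 0.056 0.097]
side blue 3 px 345.7 210.3 med [0.484 0.035 0.084] lo [0.484 0.032 0.083] hi [0.5   0.041 0.096]
side brass 256 px 345.5 240.6 med [0.475 0.205 0.08 ] lo [0.455 0.053 0.066] hi [0.629 0.211 0.098]
side black 194 px 327.6 216.7 med [0.499 0.042 0.099] lo [0.484 0.034 0.069] hi [0.612 0.197 0.111]
side top 47 px 314.3 216.7 med [0.598 0.185 0.111] lo [0.489 0.029 0.109] hi [0.612 0.197 0.115]
side all>100 109 px 304.9 219.7 med [0.604 0.178 0.114] lo [0.489 0.03  0.108] hi [0.616 0.197 0.117]
saucer 0.45234522223472595 0.36518731713294983 0.07637529075145721 1540
saucer 0.4513089060783386 0.3643711805343628 0.07728318870067596 614
```

View pics/c.png

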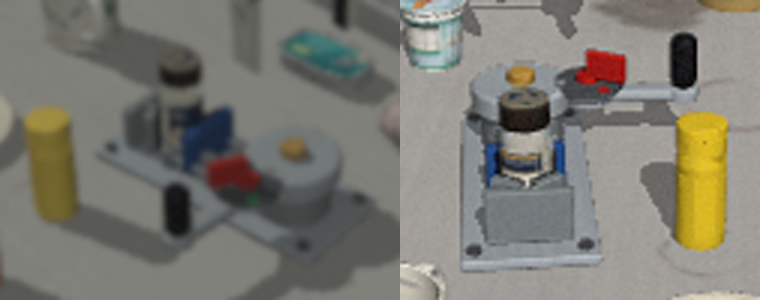

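The crop confirms the clamped jar: dark cap, blue jaw on one side, grey V-jaw on the other. The lever fin and black post are clear and the green dot is visible. Next I'll measure the centres.

Run:
```python
from h import *
def circ(X):
    (x,y),r=cv2.minEnclosingCircle(X[:,:2].astype(np.float32));return np.round([x,y,r],4),len(X)
for n in('scene','side'):
    c=ld(n);P=pts(c);Z=P[...,2];I=c['color'].astype(int);hsv=cv2.cvtColor(c['color'],cv2.COLOR_RGB2HSV);H,S,V=[hsv[...,i].astype(int) for i in range(3)]
    X0,Y=P[...,0],P[...,1]
    def box(x,y,r,z0,z1): return (np.hypot(X0-x,Y-y)<r)&(Z>z0)&(Z<z1)
    print(n,'captop',circ(P[box(.607,.18,.032,.110,.121)]))
    print(n,'posttop',circ(P[box(.487,.03,.03,.106,.116)&(V<80)]))
    q=box(.63,.045,.05,.073,.085)&(abs(H-18)<10)&(S>90);print(n,'hex',circ(P[q]),P[q].mean(0).round(4))
    q=box(.63,.045,.06,.064,.072);print(n,'head',circ(P[q]))
    q=((H<6)|(H>174))&(S>150)&box(.565,.045,.05,.088,.104);X=P[q][:,:2]
    vx,vy,x,y=cv2.fitLine(X.astype(np.float32),2,0,.01,.01).ravel();print(n,'fin',len(X),x,y,np.degrees(np.arctan2(vy,vx)),X.min(0),X.max(0))
    for nm,zz in(('cap',(.108,.12)),):pass
    q=(abs(H-113)<12)&(S>80)&box(.607,.15,.06,.03,.065);print(n,'blue',P[q].mean(0) if q.any() else 0)
    # base plate
    q=box(.615,.11,.2,.007,.0135)&(S<60);
    if q.sum()>50: print(n,'plate',cv2.minAreaRect(P[q][:,:2].astype(np.float32)),q.sum())
```

```text
scene captop (array([0.613 , 0.1759, 0.0213]), 90)
scene posttop (array([0.4888, 0.0242, 0.011 ]), 31)
scene hex (array([0.6341, 0.0413, 0.0099]), 27) [0.633  0.0394 0.0787]
scene head (array([0.6246, 0.0417, 0.0535]), 385)
scene fin 33 0.5579928 0.041604765 -24.044233 [0.54477161 0.03430846] [0.5721449  0.04792943]
scene blue [0.61316616 0.14169944 0.04910962]
scene plate ((0.6578066349029541, 0.141958087682724), (0.28630661964416504, 0.32235923409461975), 32.065338134765625) 588
side captop (array([0.6155, 0.1768, 0.0218]), 131)
side posttop (array([0.4938, 0.0346, 0.0114]), 30)
side hex (array([0.6373, 0.0471, 0.0132]), 38) [0.6377 0.0489 0.0783]
side head (array([0.6274, 0.047 , 0.0567]), 324)
side fin 54 0.56202406 0.04818011 -23.130611 [0.54557063 0.03951   ] [0.57895    0.05670281]
side blue [0.62075325 0.1559247  0.04965189]
side plate ((0.6886495351791382, 0.12862570583820343), (0.2370307594537735, 0.2685537338256836), 10.016083717346191) 926
```

Run:
```python
from h import *
from scipy.spatial.transform import Rotation as R
s=robot.read_state();print(s['tool_pos'],s['opening'],'\n',R.from_rotvec(s['orientation']).as_matrix().round(3))
```

```text
[5.99793131e-01 2.93354479e-05 4.03807352e-01] 0.09273176901073792 
 [[-0.     1.    -0.002]
 [ 1.     0.     0.   ]
 [ 0.    -0.002 -1.   ]]
```

Emit:
drive_tool:
  moves: [0,30,-22,0,0,0,0,0,30,-22,0,0,0,0,0,28,-21,0,0,0,0,0,0,0,40,0,0,0,0,0,0,35,0,0,0,0,0,0,25,0,0,0,0,0,0,0,0,0,0,0,0,0,0,0,0,0]
  grip_force: 30

```text
t: 0.9
tool_pos: [0.5349, 0.088, 0.3047]
orientation: [-2.221, -2.221, 0.002]
force: [-0.2, 0.3, 0.7]
opening: 0.0341
gripper_force: 0.0
```

Run:
```python
from h import *
a=cam('wrist');b=cam('side')
o=np.hstack([cv2.resize(a['color'],(480,300)),cv2.resize(b['color'][150:270,250:370],(300,300),interpolation=2)])
cv2.imwrite('pics/d.png',o[...,::-1])
```

```text
(no output)
```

View pics/d.png

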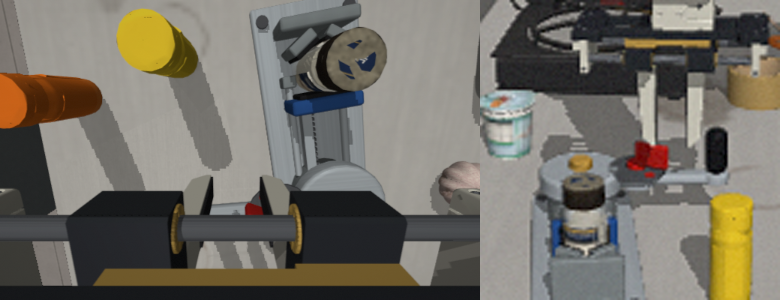

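The wrist view shows the jar in the vise at about (345,62) and the red fin just behind the fingers at (253,210). The fingers are still closing, so I'll lower and wait.

Emit:
drive_tool:
  moves: [0,0,0,0,0,0,0,0,0,0,0,0,0,0,0,0,0,0,0,0,0,0,0,0,0,0,0,0,0,0,0,20,0,0,0,0,0,0,22,0,0,0,0,0,0,0,0,0,0,0,0,0,0,0,0,0]

```text
t: 1.8
tool_pos: [0.5348, 0.088, 0.2627]
orientation: [-2.221, -2.221, 0.001]
force: [0.0, -0.5, -0.6]
opening: 0.0001
gripper_force: 0.0
```

Emit:
drive_tool:
  moves: [0,-10,0,0,0,0,0,0,-8,0,0,0,0,0,0,-6,0,0,0,0,0,0,-6,0,0,0,0,0,0,-6,0,0,0,0,0,0,0,0,0,0,0,0]

```text
t: 2.4
tool_pos: [0.5351, 0.0512, 0.2628]
orientation: [2.222, 2.22, -0.0]
force: [-0.6, -0.4, -1.3]
opening: 0.0007
gripper_force: 0.0
```

Emit:
drive_tool:
  moves: [0,-5,0,0,0,0,0,0,-4,0,0,0,0,0,0,-3,0,0,0,0,0,0,-2,0,0,0,0,0,0,0,0,0,0,0,0]

```text
t: 2.9
tool_pos: [0.5351, 0.0378, 0.2628]
orientation: [2.222, 2.221, 0.0]
force: [1.0, 1.6, 1.0]
opening: 0.0003
gripper_force: 0.4
```

```bash
cat >> h.py <<'E'
def fin():
    for n in('scene','side'):
        c=cam(n);P=pts(c);Z=P[...,2];hsv=cv2.cvtColor(c['color'],cv2.COLOR_RGB2HSV);H,S,V=[hsv[...,i].astype(int) for i in range(3)]
        q=((H<6)|(H>174))&(S>150)&(abs(P[...,0]-.57)<.08)&(abs(P[...,1]-.03)<.1)&(Z>.07)&(Z<.104);X=P[q]
        q2=(V<80)&(abs(Z-.11)<.006)&(np.hypot(P[...,0]-.636,P[...,1]-.044)<.17)&(P[...,1]<.14)&(np.hypot(P[...,0]-.636,P[...,1]-.044)>.115)
        if q2.sum()>5:print(n,'post',P[q2].mean(0).round(3),q2.sum())
        if len(X)>5:
            X=X[X[:,2]>.085]
            vx,vy,x,y=cv2.fitLine(X[:,:2].astype(np.float32),2,0,.01,.01).ravel();print(n,'fin',len(X),x,y,np.degrees(np.arctan2(vy,vx)))
E
python3 -c "
from h import *
fin()"
```

```text
scene post [0.49  0.026 0.109] 38
scene fin 25 0.5584998 0.025608432 25.967094
side post [0.494 0.036 0.109] 35
side fin 50 0.5669727 0.03623527 27.054962
```

Emit:
drive_tool:
  moves: [0,-2,0,0,0,0,0,0,-2,0,0,0,0,0,0,-1.5,0,0,0,0,0,0,0,0,0,0,0,0]

```text
t: 3.4
tool_pos: [0.535, 0.0325, 0.2627]
orientation: [-2.221, -2.221, -0.0]
force: [0.3, 3.4, 0.2]
opening: 0.0004
gripper_force: 1.3
```

```bash
python3 -c "
from h import *
fin()"
```

```text
scene post [0.49  0.026 0.11 ] 40
scene fin 22 0.5605296 0.02369292 32.68824
side post [0.495 0.036 0.108] 37
side fin 53 0.5668412 0.03428248 32.101154
```

Emit:
drive_tool:
  moves: [0,-1.5,0,0,0,0,0,0,-1,0,0,0,0,0,0,0,0,0,0,0,0,0,15,0,0,0,0,0,0,20,0,-10,0,0,0,93,0,0,-45,0,0,0,93,0,0,-40,0,0,8.5,93,0,0,0,0,0,8.5]

```text
t: 4.3
tool_pos: [0.5369, 0.0658, 0.365]
orientation: [2.525, 1.858, 0.013]
force: [0.7, 1.0, 0.5]
opening: 0.0197
gripper_force: 0.0
```

Emit:
drive_tool:
  moves: [93,0,0,0,0,0,8.5,93,0,0,0,0,0,8.5,93,0,0,0,0,0,8.5,93,0,0,0,0,0,8.5,93,0,0,0,0,0,8.5,93,0,0,0,0,0,8.5,93,0,0,0,0,0,8.5,93,0,0,0,0,0,8.5]

```text
t: 5.1
tool_pos: [0.5349, 0.0655, 0.3577]
orientation: [3.138, 0.127, -0.0]
force: [0.1, 0.0, 0.3]
opening: 0.0837
gripper_force: 0.0
```

Run:
```python
from h import *
from scipy.spatial.transform import Rotation as R
fin()
s=robot.read_state();M=R.from_rotvec(s['orientation']).as_matrix();print(s['tool_pos'],s['opening'],s['q'],'\n',M.round(3), M.T@(np.array([.492,.030,.09+.167])-s['tool_pos']))
```

```text
scene post [0.491 0.023 0.109] 39
scene fin 24 0.5572615 0.019681528 33.11858
side post [0.494 0.032 0.109] 38
side fin 65 0.56406444 0.030160524 34.25139
[0.5349566  0.06540567 0.35773737] 0.09060763894259682 [ 2.67901054e-02 -7.83162069e-03  1.71839418e+00 -7.79099179e-04
  1.43110691e+00  1.51303961e+00] 
 [[ 0.996  0.085 -0.   ]
 [ 0.085 -0.996 -0.001]
 [-0.     0.001 -1.   ]] [-0.04578425  0.03156956  0.10076713]
```

Emit:
drive_tool:
  moves: [93,-23,16,0,0,0,0,93,-23,16,0,0,0,0,93,0,0,35,0,0,0,93,0,0,35,0,0,0,93,0,0,29,0,0,0,22,0,0,0,0,0,0,22,0,0,0,0,0,0,22,0,0,0,0,0,0]
  grip_force: 25

```text
t: 6.0
tool_pos: [0.493, 0.0292, 0.2609]
orientation: [3.138, 0.14, 0.005]
force: [0.3, 1.0, 0.3]
opening: 0.0735
gripper_force: 0.0
```

Emit:
drive_tool:
  moves: [20,0,0,0,0,0,0,20,0,0,0,0,0,0,20,0,0,0,0,0,0,20,0,0,0,0,0,0,20,0,0,0,0,0,0,20,0,0,0,0,0,0]

```text
t: 6.6
tool_pos: [0.492, 0.0289, 0.2588]
orientation: [3.138, 0.137, 0.0]
force: [0.5, -2.1, 1.0]
opening: 0.0254
gripper_force: 1.4
```

Run:
```python
from h import *
from scipy.spatial.transform import Rotation as R
fin()
s=robot.read_state();M=R.from_rotvec(s['orientation']).as_matrix();p=s['tool_pos'];print(p,s['opening'],s['gripper_force'])
c=np.array([.636,.044]);d=p[:2]-c;print(np.hypot(*d),np.degrees(np.arctan2(*d[::-1]))%360)
# arc shifts, tool axes, from now
a0=np.arctan2(d[1],d[0]);prev=p[:2]
for k in range(1,13):
    a=a0+.07*k;n=c+.145*np.array([np.cos(a),np.sin(a)]);print((M[:2,:2].T@(n-prev)*1e3).round(1),end=' ');prev=n
```

```text
scene post [0.487 0.032 0.11 ] 45
side post [0.503 0.037 0.107] 6
side fin 67 0.5636292 0.03167311 36.551098
[0.49201922 0.02884802 0.25877822] 0.024204868399117195 25.00171411782503
0.14477585020251463 186.00747570907717
[ 0.3 10.1] [ 1.2 10.1] [ 1.9 10. ] [2.6 9.8] [3.3 9.6] [4.  9.3] [4.6 9. ] [5.2 8.7] [5.8 8.3] [6.4 7.9] [6.9 7.4] [7.4 6.9]
```

Emit:
drive_tool:
  moves: [20,0.3,10.1,0,0,0,0,20,1.2,10.1,0,0,0,0,20,1.9,10,0,0,0,0,20,2.6,9.8,0,0,0,0,20,3.3,9.6,0,0,0,0,20,4,9.3,0,0,0,0]
  grip_force: 20

```text
t: 7.3
tool_pos: [0.5105, -0.0292, 0.2587]
orientation: [-3.138, -0.136, 0.001]
force: [-2.1, 4.3, 3.8]
opening: 0.0242
gripper_force: 20.0
```

Emit:
drive_tool:
  moves: [20,4.6,9,0,0,0,0,20,5.2,8.7,0,0,0,0,20,5.8,8.3,0,0,0,0,20,6.4,7.9,0,0,0,0,20,3.5,4,0,0,0,0,20,0,0,0,0,0,0]

```text
t: 7.9
tool_pos: [0.5395, -0.0651, 0.2587]
orientation: [3.138, 0.136, -0.0]
force: [-1.4, -2.1, 2.9]
opening: 0.0243
gripper_force: 20.0
```

```bash
cat >> h.py <<'E'
def arc(da,N):
    from scipy.spatial.transform import Rotation as R
    s=robot.read_state();M=R.from_rotvec(s['orientation']).as_matrix();p=s['tool_pos'];c=np.array([.636,.044]);d=p[:2]-c
    a0=np.arctan2(d[1],d[0]);prev=p[:2];print(np.hypot(*d),'handle',(a0%(2*np.pi))-np.radians(189.4),s['force'],s['opening'],p)
    for k in range(1,N+1):
        a=a0+da*k;n=c+.145*np.array([np.cos(a),np.sin(a)]);print((M[:2,:2].T@(n-prev)*1e3).round(1),end=' ');prev=n
def jaw():
    for n in('scene','side'):
        c=ld(n);P=pts(c);hsv=cv2.cvtColor(c['color'],cv2.COLOR_RGB2HSV);H,S,V=[hsv[...,i].astype(int) for i in range(3)];u=np.array([-.163,.986])
        q=(abs(H-113)<12)&(S>80)&(P[...,2]>.03)&(P[...,2]<.065)&(np.hypot(P[...,0]-.615,P[...,1]-.15)<.06)
        if q.any():print(n,'jaw y',np.percentile((P[q][:,:2]-[.636,.044])@u,[5,50,95]).round(4),q.sum())
E
python3 - <<'E'
from h import *
jaw();print()
fin();jaw();arc(-.12,14)
E
```

```text
side jaw y [0.1026 0.1085 0.1511] 84

scene post [ 0.535 -0.061  0.11 ] 51
side fin 37 0.59369886 -0.011195177 73.95667
scene jaw y [0.0911 0.0935 0.0983] 23
side jaw y [0.0975 0.1047 0.1475] 88
0.14561282581383617 handle 0.6793822336891964 [-3.13591002 -2.70829648  3.57864055] 0.024325281576160252 [ 0.53918277 -0.06476359  0.25874088]
[-10.7 -13.8] [ -9.5 -14.6] [ -7.7 -15.6] [ -5.7 -16.4] [ -3.7 -17. ] [ -1.7 -17.3] [  0.4 -17.4] [  2.5 -17.2] [  4.5 -16.8] [  6.5 -16.1] [  8.4 -15.2] [ 10.2 -14.1] [ 11.8 -12.8] [ 13.2 -11.3]
```

Emit:
drive_tool:
  moves: [20,-10.7,-13.8,0,0,0,0,20,-9.5,-14.6,0,0,0,0,20,-7.7,-15.6,0,0,0,0,20,-5.7,-16.4,0,0,0,0,20,-3.7,-17,0,0,0,0,20,-1.7,-17.3,0,0,0,0,20,0.4,-17.4,0,0,0,0]

```text
t: 8.7
tool_pos: [0.4908, 0.0455, 0.2589]
orientation: [3.138, 0.137, 0.003]
force: [7.8, -2.6, -4.5]
opening: 0.0241
gripper_force: 20.0
```

Emit:
drive_tool:
  moves: [20,2.5,-17.2,0,0,0,0,20,4.5,-16.8,0,0,0,0,20,6.5,-16.1,0,0,0,0,20,8.4,-15.2,0,0,0,0,20,4.5,-6.5,0,0,0,0,20,0,0,0,0,0,0]

```text
t: 9.3
tool_pos: [0.5121, 0.1192, 0.2589]
orientation: [3.138, 0.139, 0.007]
force: [10.4, -3.1, -6.5]
opening: 0.0245
gripper_force: 20.0
```

Run:
```python
from h import *
fin();jaw();arc(.1,15)
```

```text
scene post [0.507 0.123 0.11 ] 42
scene fin 47 0.5662415 0.073385514 -1.8623375
side fin 75 0.5687026 0.07973377 -1.0580835
scene jaw y [0.0914 0.0942 0.0986] 63
side jaw y [0.0987 0.1051 0.152 ] 91
0.14493614255974688 handle -0.7068902940847752 [10.02019384 -4.02581275 -4.95266939] 0.024493196727443548 [0.51189834 0.11886831 0.25885678]
[-8.  12.1] [-6.7 12.9] [-5.4 13.5] [-4.  13.9] [-2.6 14.3] [-1.2 14.4] [ 0.3 14.5] [ 1.7 14.4] [ 3.2 14.1] [ 4.5 13.8] [ 5.9 13.2] [ 7.2 12.6] [ 8.4 11.8] [ 9.5 10.9] [10.6  9.9]
```

Emit:
drive_tool:
  moves: [20,-8,12.1,0,0,0,0,20,-6.7,12.9,0,0,0,0,20,-5.4,13.5,0,0,0,0,20,-4,13.9,0,0,0,0,20,-2.6,14.3,0,0,0,0,20,-1.2,14.4,0,0,0,0,20,0.3,14.5,0,0,0,0]

```text
t: 10.1
tool_pos: [0.4921, 0.0218, 0.2588]
orientation: [-3.136, -0.138, -0.004]
force: [7.4, 6.8, -5.0]
opening: 0.0242
gripper_force: 20.0
```

Emit:
drive_tool:
  moves: [20,1.7,14.4,0,0,0,0,20,3.2,14.1,0,0,0,0,20,4.5,13.8,0,0,0,0,20,5.9,13.2,0,0,0,0,20,7.2,12.6,0,0,0,0,20,8.4,11.8,0,0,0,0,20,9.5,10.9,0,0,0,0,20,0,0,0,0,0,0]

```text
t: 10.9
tool_pos: [0.5404, -0.0663, 0.2587]
orientation: [-3.138, -0.137, -0.0]
force: [-1.0, -1.6, 3.5]
opening: 0.0243
gripper_force: 20.0
```

Run:
```python
from h import *
fin();jaw();arc(-.12,14)
```

```text
scene post [ 0.536 -0.062  0.11 ] 51
side fin 36 0.5940994 -0.011663156 73.83065
scene jaw y [0.0753 0.0778 0.0834] 47
side jaw y [0.0805 0.0893 0.1516] 96
0.1459080546684439 handle 0.6878073907568627 [-1.22078437 -0.46531362  1.72139986] 0.0241436599852181 [ 0.53990811 -0.06579759  0.2587316 ]
[-10.6 -13.9] [ -9.6 -14.5] [ -7.8 -15.5] [ -5.9 -16.4] [ -3.9 -17. ] [ -1.8 -17.3] [  0.3 -17.4] [  2.3 -17.2] [  4.4 -16.8] [  6.4 -16.2] [  8.3 -15.3] [ 10.  -14.2] [ 11.7 -12.9] [ 13.1 -11.4]
```

Emit:
drive_tool:
  moves: [20,-10.6,-13.9,0,0,0,0,20,-9.6,-14.5,0,0,0,0,20,-7.8,-15.5,0,0,0,0,20,-5.9,-16.4,0,0,0,0,20,-3.9,-17,0,0,0,0,20,-1.8,-17.3,0,0,0,0,20,0.3,-17.4,0,0,0,0,20,2.3,-17.2,0,0,0,0]

```text
t: 11.8
tool_pos: [0.4917, 0.0606, 0.2589]
orientation: [3.138, 0.138, 0.004]
force: [10.7, -3.1, -7.0]
opening: 0.0242
gripper_force: 20.0
```

Run:
```python
from h import *
fin();jaw();arc(.1,12)
```

```text
scene post [0.486 0.063 0.11 ] 43
scene fin 6 0.55272615 0.038108423 22.06934
side fin 68 0.56180435 0.049149103 22.295403
side jaw y [0.0799 0.0888 0.1506] 98
0.14513527585951422 handle -0.28721599713247503 [ 6.61228145  1.78126487 -4.8781351 ] 0.02455876484031604 [0.49196398 0.06182899 0.25886534]
[-2.2 14.3] [-0.9 14.5] [ 0.5 14.5] [ 2.  14.4] [ 3.4 14.1] [ 4.8 13.7] [ 6.1 13.1] [ 7.4 12.5] [ 8.6 11.6] [ 9.7 10.7] [10.8  9.7] [11.7  8.6]
```

Emit:
drive_tool:
  moves: [20,-2.2,14.3,0,0,0,0,20,-0.9,14.5,0,0,0,0,20,0.5,14.5,0,0,0,0,20,2,14.4,0,0,0,0]

```text
t: 12.3
tool_pos: [0.4961, 0.0034, 0.2588]
orientation: [-3.135, -0.139, -0.002]
force: [5.6, 8.5, -1.5]
opening: 0.0244
gripper_force: 20.0
```

Emit:
drive_tool:
  moves: [20,1.7,7,0,0,0,0,20,1.7,7,0,0,0,0]

```text
t: 12.5
tool_pos: [0.5007, -0.0102, 0.2587]
orientation: [-3.135, -0.138, -0.001]
force: [2.1, 7.6, -0.7]
opening: 0.0243
gripper_force: 20.0
```

Run:
```python
from h import *
fin();jaw();arc(.1,5)
```

```text
scene post [ 0.496 -0.005  0.11 ] 47
side post [ 0.513 -0.004  0.107] 7
side fin 57 0.57054216 0.012030902 48.1753
side jaw y [0.0812 0.088  0.0937] 92
0.14576470739531222 handle 0.22081422680693352 [ 2.46891752  3.32515699 -1.26051484] 0.023767395138264643 [ 0.50089867 -0.0107264   0.25872032]
[ 5.7 13.4] [ 6.3 13.1] [ 7.5 12.4] [ 8.7 11.6] [ 9.9 10.6]
```

Emit:
drive_tool:
  moves: [20,2.8,6.7,0,0,0,0,20,2.8,6.7,0,0,0,0]

```text
t: 12.8
tool_pos: [0.5071, -0.0233, 0.2586]
orientation: [-3.137, -0.139, 0.002]
force: [-2.0, 3.3, 1.8]
opening: 0.0242
gripper_force: 20.0
```

Emit:
drive_tool:
  moves: [20,3.1,6.6,0,0,0,0,20,3.2,6.5,0,0,0,0]

```text
t: 13.0
tool_pos: [0.5152, -0.0374, 0.2587]
orientation: [3.138, 0.138, 0.001]
force: [1.5, 0.8, -0.5]
opening: 0.024
gripper_force: 20.0
```

Run:
```python
from h import *
fin();jaw();arc(.1,4)
```

```text
scene post [ 0.51  -0.035  0.11 ] 52
side fin 54 0.5793059 -0.00020410314 50.980568
side jaw y [0.0797 0.0873 0.1515] 97
0.14575983339444615 handle 0.4345020267920918 [ 4.07744622 -3.21338319 -2.12983793] 0.02428338554132018 [ 0.51558107 -0.03812923  0.25876666]
[ 8.4 11.9] [ 8.9 11.4] [10.  10.5] [11.   9.4]
```

Emit:
drive_tool:
  moves: [20,4.2,6,0,0,0,0,20,4.2,5.9,0,0,0,0,20,4.5,5.7,0,0,0,0,20,4.5,5.7,0,0,0,0,20,0,0,0,0,0,0]

```text
t: 13.6
tool_pos: [0.5347, -0.0603, 0.2588]
orientation: [3.138, 0.136, -0.0]
force: [-2.0, -5.9, 3.6]
opening: 0.0241
gripper_force: 20.0
```

Run:
```python
from h import *
fin();jaw();arc(.1,1)
a=ld('scene')['color'][130:240,230:370];b=ld('side')['color'][190:290,250:370]
o=np.hstack([cv2.resize(a,(420,330),interpolation=2),cv2.resize(b,(380,330),interpolation=2)])
cv2.imwrite('pics/e.png',o[...,::-1])
```

```text
scene post [ 0.53  -0.058  0.11 ] 53
side fin 39 0.5911319 -0.008931598 72.635315
scene jaw y [0.0742 0.0768 0.081 ] 42
side jaw y [0.0797 0.0881 0.114 ] 94
0.14539986894909135 handle 0.6345705720673309 [-0.80166942 -6.53945686  3.5545784 ] 0.024497902635881776 [ 0.53455629 -0.06016476  0.25878468]
[10.3 10.2]
```

View pics/e.png

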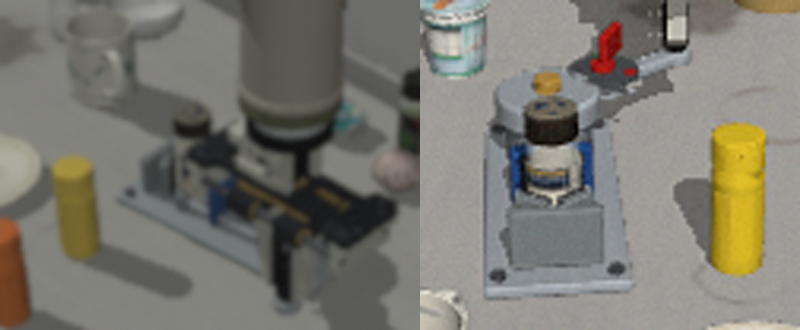

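Emit:
drive_tool:
  moves: [70,0,0,0,0,0,0,70,0,0,0,0,0,0,70,0,0,0,0,0,0,70,0,0,0,0,0,0,70,0,0,-35,0,0,0,70,0,0,-40,0,0,0,70,0,0,-30,0,0,0,70,0,0,0,0,0,0]

```text
t: 14.5
tool_pos: [0.5358, -0.0592, 0.3695]
orientation: [3.136, 0.137, 0.014]
force: [0.8, 0.5, 0.5]
opening: 0.0699
gripper_force: 0.0
```

Emit:
drive_tool:
  moves: [93,16.5,-38,0,0,0,0,93,16.5,-38,0,0,0,0,93,16.5,-38,0,0,0,0,93,16.5,-38,0,0,0,0,93,16.5,-38,0,0,0,0,93,16.5,-38,0,0,0,0,93,0,0,0,0,0,-8.5,93,0,0,0,0,0,-8.5]

```text
t: 15.3
tool_pos: [0.6129, 0.1785, 0.3621]
orientation: [-3.081, -0.612, 0.003]
force: [0.5, -0.1, 1.0]
opening: 0.093
gripper_force: 0.0
```

Emit:
drive_tool:
  moves: [93,0,0,0,0,0,-8.5,93,0,0,0,0,0,-8.5,93,0,0,0,0,0,-8.5,93,0,0,0,0,0,-8.5,93,0,0,0,0,0,-8.5,93,0,0,0,0,0,-8.5,93,0,0,0,0,0,-8.5,93,0,0,0,0,0,-8.5]

```text
t: 16.1
tool_pos: [0.6128, 0.1768, 0.3625]
orientation: [-2.214, -2.228, 0.002]
force: [-1.0, -0.7, 0.3]
opening: 0.0931
gripper_force: 0.0
```

Run:
```python
from h import *
from scipy.spatial.transform import Rotation as R
s=robot.read_state();M=R.from_rotvec(s['orientation']).as_matrix();p=s['tool_pos'];print(p,s['opening'],s['q'],'\n',M.round(3), M.T@(np.array([.614,.176,.258])-p))
w=cam('wrist');P=pts(w);q=(abs(P[...,2]-.115)<.006)&(np.hypot(P[...,0]-.614,P[...,1]-.176)<.04);print(q.sum(),cv2.minEnclosingCircle(P[q][:,:2].astype(np.float32)) if q.any() else 0)
fin();jaw()
cv2.imwrite('pics/f.png',w['color'][...,::-1])
```

```text
[0.61281669 0.17677433 0.36251222] 0.09314105396383851 [2.00422675e-01 2.53651715e-01 1.42630113e+00 1.78853139e-04
 1.46307837e+00 1.94058312e-01] 
 [[-0.006  1.    -0.001]
 [ 1.     0.006 -0.   ]
 [-0.    -0.001 -1.   ]] [-0.00077107  0.00132948  0.10451049]
2282 ((0.6140058636665344, 0.17564202845096588), 0.02049407735466957)
scene post [ 0.532 -0.062  0.11 ] 49
scene fin 37 0.5853201 -0.022095315 80.051476
side post [ 0.537 -0.054  0.109] 35
side fin 22 0.5925254 -0.0029126913 66.985825
scene jaw y [0.0747 0.0772 0.1136] 142
side jaw y [0.0807 0.0876 0.122 ] 91
```

View pics/f.png

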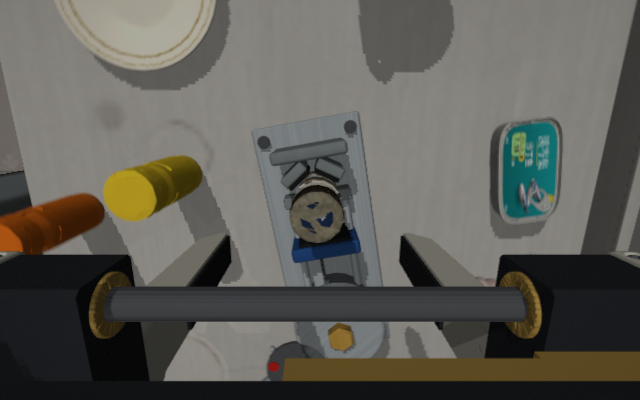

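The wrist view shows the jar's cap at (318,215) between the open fingers, with the blue jaw below it at (327,245). I'll check the actual gap in this view.

Run:
```python
from h import *
c=ld('wrist');P=pts(c);hsv=cv2.cvtColor(c['color'],cv2.COLOR_RGB2HSV);H,S,V=[hsv[...,i].astype(int) for i in range(3)];u=np.array([-.163,.986])
q=(abs(H-113)<12)&(S>80)&(abs(P[...,2]-.057)<.005);print(q.sum(),np.percentile((P[q][:,:2]-[.614,.1756])@u,[2,50,98]))
q=(abs(c['color'].astype(int).max(2)-c['color'].min(2))<40)&(abs(P[...,2]-.057)<.004)&(np.hypot(P[...,0]-.61,P[...,1]-.19)<.06)
d=(P[q][:,:2]-[.614,.1756])@u;print(np.percentile(d[d>0],[2,50,98]))
```

```text
969 [-0.05842408 -0.05098732 -0.04489389]
[0.01368917 0.03626353 0.04672542]
```

Emit:
drive_tool:
  moves: [93,-1,1,40,0,0,0,93,0,0,40,0,0,0,93,0,0,24,0,0,0,36,0,0,0,0,0,0,36,0,0,0,0,0,0,36,0,0,0,0,0,0,36,0,0,0,0,0,0,36,0,0,0,0,0,0]
  grip_force: 20

```text
t: 17.05
tool_pos: [0.6147, 0.1758, 0.2616]
orientation: [2.221, 2.22, 0.004]
force: [0.8, 0.1, -0.3]
opening: 0.0573
gripper_force: 0.0
```

Emit:
drive_tool:
  moves: [36,0,0,0,0,0,0,36,0,0,0,0,0,0,36,0,0,0,0,0,0,36,0,0,0,0,0,0]

```text
t: 17.45
tool_pos: [0.614, 0.1757, 0.2602]
orientation: [-2.221, -2.221, 0.0]
force: [-4.5, 0.1, 6.1]
opening: 0.04
gripper_force: 20.0
```

Emit:
drive_tool:
  moves: [36,0,0,-5,0,0,0,36,0,0,-10,0,0,0,36,0,0,-20,0,0,0,36,0,0,-25,0,0,0,36,0,0,-25,0,0,0,36,0,0,-20,0,0,0,36,0,0,-10,0,0,0,36,0,0,0,0,0,0]

```text
t: 18.25
tool_pos: [0.6146, 0.1757, 0.3767]
orientation: [2.22, 2.22, 0.004]
force: [0.7, -0.1, -0.4]
opening: 0.0408
gripper_force: 19.9
```

Run:
```python
from h import *
from scipy.spatial.transform import Rotation as R
s=robot.read_state();M=R.from_rotvec(s['orientation']).as_matrix();p=s['tool_pos'];print(p,s['opening'],s['gripper_force'], M.T@(np.array([.452,.365,p[2]])-p))
for n in('wrist','side'):
    c=cam(n);P=pts(c)
    q=(P[...,2]>.011)&(P[...,2]<.024)&(np.hypot(P[...,0]-.452,P[...,1]-.365)<.09);print(n,q.sum(),cv2.minEnclosingCircle(P[q][:,:2].astype(np.float32)) if q.any() else 0)
    if n=='side':
        h=P[...,2];q=(np.hypot(P[...,0]-.614,P[...,1]-.176)<.035)&(h>.08);print('z hist',np.histogram(h[q],np.arange(.08,.26,.01)))
cv2.imwrite('pics/g.png',c['color'][100:300,180:480][...,::-1])
```

```text
[0.61456764 0.17572046 0.37671598] 0.04080648227703355 19.891465678811073 [ 0.18927486 -0.16257255 -0.00041661]
wrist 5610 ((0.45244330167770386, 0.3503565192222595), 0.0734231248497963)
side 1642 ((0.45397457480430603, 0.36628514528274536), 0.07694371789693832)
z hist (array([  0,   0,   0,   0,  21,  64,  71,  72,  70,  73,  76, 109, 118,
       127, 152, 100,  57]), array([0.08, 0.09, 0.1 , 0.11, 0.12, 0.13, 0.14, 0.15, 0.16, 0.17, 0.18,
       0.19, 0.2 , 0.21, 0.22, 0.23, 0.24, 0.25]))
```

View pics/g.png

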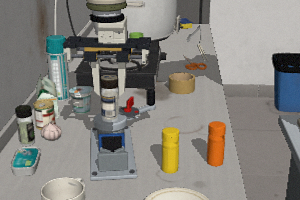

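The side crop shows the jar held upright at (108,75), clear of the vise, with the jaw empty below it. Moving to the saucer.

Emit:
drive_tool:
  moves: [36,12,-10,0,0,0,0,36,27,-23,0,0,0,0,36,35,-30,0,0,0,0,36,40,-35,0,0,0,0,36,35,-30,0,0,0,0,36,27,-23,0,0,0,0,36,13,-11,0,0,0,0,36,0,0,0,0,0,0]

```text
t: 19.15
tool_pos: [0.4519, 0.3641, 0.3737]
orientation: [-2.217, -2.225, 0.002]
force: [0.8, -0.4, -1.6]
opening: 0.0406
gripper_force: 19.9
```

Emit:
drive_tool:
  moves: [36,0,0,25,0,0,0,36,0,0,30,0,0,0,36,0,0,25,0,0,0,36,0,0,15,0,0,0,36,0,0,10,0,0,0,36,0,0,5,0,0,0,36,0,0,0,0,0,0]

```text
t: 19.85
tool_pos: [0.4544, 0.3621, 0.2647]
orientation: [2.222, 2.221, -0.0]
force: [-0.7, -0.6, -1.4]
opening: 0.0404
gripper_force: 19.9
```

Run:
```python
from h import *
s=robot.read_state();print(s['tool_pos'],s['force'],s['opening'])
c=cam('side');P=pts(c)
q=(P[...,2]>.011)&(P[...,2]<.024)&(np.hypot(P[...,0]-.452,P[...,1]-.365)<.09);print(q.sum(),cv2.minEnclosingCircle(P[q][:,:2].astype(np.float32)))
cv2.imwrite('pics/i.png',cv2.resize(c['color'][200:350,270:430],(640,600))[...,::-1])
```

```text
[0.45442571 0.3620932  0.26469982] [-0.70458345 -0.56548626 -1.38454483] 0.04040320139351035
1507 ((0.4523211121559143, 0.3659948408603668), 0.07595040649175644)
```

View pics/i.png

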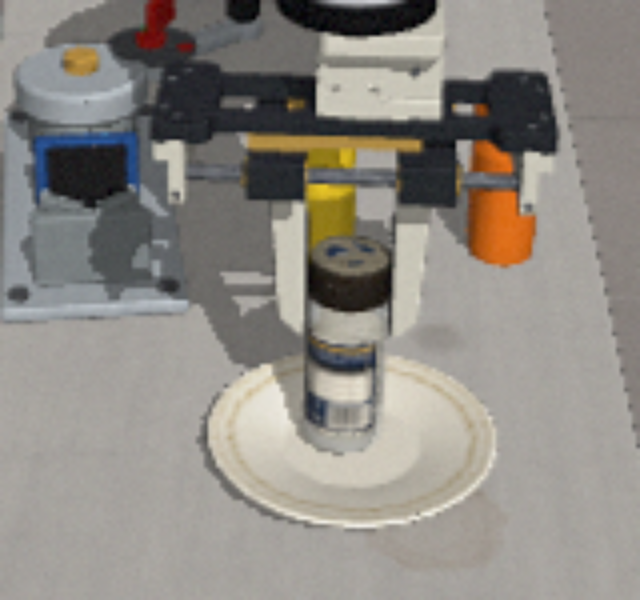

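The jar hangs upright about 4 mm above the saucer floor, with its base near (340,440) and the saucer centre near (350,437). I'll nudge it to centre and lower slowly.

Emit:
drive_tool:
  moves: [36,3,-2,1.5,0,0,0,36,0,0,1.5,0,0,0,36,0,0,1,0,0,0,36,0,0,0,0,0,0]

```text
t: 20.3
tool_pos: [0.4521, 0.3654, 0.2608]
orientation: [2.221, 2.222, 0.0]
force: [0.4, 1.0, -0.7]
opening: 0.041
gripper_force: 19.9
```

Emit:
drive_tool:
  moves: [36,0,0,0.7,0,0,0,36,0,0,0.7,0,0,0,36,0,0,0,0,0,0]

```text
t: 20.6
tool_pos: [0.4524, 0.3655, 0.2602]
orientation: [2.221, 2.221, 0.002]
force: [-2.3, -0.0, 4.2]
opening: 0.04
gripper_force: 19.9
```

Emit:
drive_tool:
  moves: [50,0,0,0,0,0,0,60,0,0,0,0,0,0,80,0,0,0,0,0,0,93,0,0,0,0,0,0,93,0,0,0,0,0,0,93,0,0,0,0,0,0]

```text
t: 21.2
tool_pos: [0.4521, 0.3652, 0.2592]
orientation: [-2.221, -2.221, 0.0]
force: [0.5, 0.3, 0.6]
opening: 0.0841
gripper_force: 0.0
```

Emit:
drive_tool:
  moves: [93,0,0,-20,0,0,0,93,0,0,-40,0,0,0,93,0,0,-40,0,0,0,93,0,0,-30,0,0,0,93,0,0,0,0,0,0,93,0,0,0,0,0,0]

```text
t: 21.8
tool_pos: [0.4523, 0.3654, 0.3902]
orientation: [2.221, 2.221, 0.003]
force: [0.9, -0.2, -0.4]
opening: 0.0931
gripper_force: 0.0
```

Run:
```python
from h import *
c=cam('side');P=pts(c);Z=P[...,2]
q=(abs(Z-.115)<.007)&(np.hypot(P[...,0]-.452,P[...,1]-.365)<.05);print('cap',q.sum(),cv2.minEnclosingCircle(P[q][:,:2].astype(np.float32)))
q=(Z>.011)&(Z<.024)&(np.hypot(P[...,0]-.452,P[...,1]-.365)<.09);print('saucer',cv2.minEnclosingCircle(P[q][:,:2].astype(np.float32)))
fin();jaw()
cv2.imwrite('pics/j.png',c['color'][150:380,220:480][...,::-1])
```

```text
cap 225 ((0.45316919684410095, 0.3671587109565735), 0.02177630551159382)
saucer ((0.45200663805007935, 0.3652990162372589), 0.0768401175737381)
scene post [ 0.532 -0.062  0.11 ] 48
scene fin 33 0.5843641 -0.024210544 85.44935
side fin 34 0.59104586 -0.008848959 70.9329
scene jaw y [0.074  0.0771 0.083 ] 134
side jaw y [0.0786 0.0866 0.0924] 163
```

View pics/j.png

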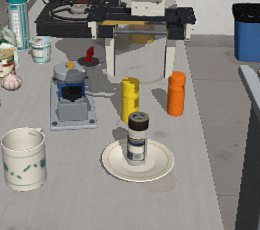

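The jar stands upright mid-saucer at (138,140), about 2 mm off centre, the gripper is clear, the lever is on green and the jaw is open.

```bash
python3 -c "
from plant import robot
print(robot.close_job())"
```

```text
the job is handed in; nothing more can be done
None
```

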